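# Shim the low foot of a levelling table until its ball level is centred

## Robot

A 6-joint arm with a two-finger parallel gripper is mounted at the origin on a cart in front of the work surface, level with it; the furniture and walls round the work are solid. World frame = base frame: x ahead of the robot, y to its left, z up, the work surface at z = 0. Lengths are in m, angles in rad, forces in N, time in s.
With the tool pointing down it reaches from about 0.375 to 0.975 m from the base axis. Payload 3.8 kg.
Tool frame: the origin (TCP) lies midway between the tips of the shut fingers; the grasp point (between the pads) lies 19 mm behind it; z points along the fingers, y is the line along which they close (so a half turn about z gives the same grasp; the last joint's range is limited). The gripper opens to 85 mm and grips with 20 to 120 N. Pads are 22 mm wide; open, the fingers measure 114 mm over their backs; the gripper's body (76 mm by 85 mm) begins 54 mm behind the grasp point. The pads swing forward as they close: fully open they stand 13 mm farther back than shut.
Start: joints at [1.113, 0.264, 1.604, -0, 1.274, -0.037], TCP at [0.276, 0.616, 0.231] pointing down, gripper open.
Joint ranges: [-2.63, 2.63], [-0.94, 2.18], [0.31, 2.57], [-1.31, 4.45], [0, 2.66], [-2.55, 2.55]. Speed limits (rad/s): [2.57, 2.57, 3.14, 3.14, 3.14, 3.14].

## Interface

Orientations are given as a rotation vector (axis times angle).
In Python, from workcell import status, read_camera, workorder, masks_of gives the robot as it stands.
- The arm moves only by the tool drive_tool, never from a script. Its argument "rows" is a list of rows, each a list of 7 numbers: the turn, a rotation vector about the tool's x, y, z in degrees, then the shift along the tool's x, y, z in m, then the opening, from 0 (shut) to 1 (fully open). In form: [[ax, ay, az, tx, ty, tz, claw], ...]. A call has 1 to 8 rows; each row shifts and turns the commanded pose from where the row before left it, along the tool's axes as they then stand; what a row does not reach is not made up. A row lasts 1/12 s, in which the tool goes at most 41.7 mm and 7.16 degrees, less where a joint would pass 70% of its speed; a pose out of reach is approached as far as the arm can. A call is refused whole if a number of a shift passes 0.0417 or a number of a turn 7.16, either way. A call with a gripper value outside its range is refused whole. The fingers move at their own pace and stop on an object; "force" is the grip in N (left out, the last holds). Time passes only in rows, so rows that do not move let the fingers close. It gives the time, the measured TCP pose, the force, the opening and the grip force at its end, in the units of the state.
- status.read_state(): the state, without advancing time (a new reading comes with each control period).
- read_camera(name): name is "scene" or "side" or "wrist"; returns a dict with "color" (384x512x3 uint8, red, green, blue), "intrinsics" (3x3 intrinsics, pixels), "world_from_camera" (4x4, takes a point from camera to world coordinates); the wrist camera has in their place "mount" (4x4, takes a point from camera to tool coordinates, whose origin is the TCP and whose axes are the flange's). Camera axes: x right, y up, looking along -z (the intrinsics and any distortion apply to the point x, -y, -z); pixel columns grow to the right and rows downward; lengths in m; the calibration is good to about 2 mm. The wrist camera is an equidistant fisheye: a pixel r from the principal point sees the ray r / f radians off the axis. A picture is of the moment at which its call begins: read the wrist's pose just before it. There is no depth.
- workorder.finish_job(): hands the job in; it is judged then, once.
Trained networks look in a picture, given as the dict that the camera call returned (one of the last four; its "shot" number tells which), for a name from the list of things; names that differ only in an ending like _2 or _b are one class to them, and where a whole thing is asked for, a point or a joint stands for the part that bears it (a point fixed in the world has none). Each returns a list of dicts, best first, with "score" (0 to 1); they miss things now and then, are a little off and sometimes report something else, mostly with a low value. They report only what shows in the picture. A call takes as long as a camera call.
- masks_of(picture, name): "mask" (384x512 bool, what is visible of it) and "bbox" ([left, top, right, bottom] in pixels, round what is visible of it).
The state is a dict: "time": time; "q": joint angles; "joint_vel": joint speeds; "joint_torque": joint torques, N m; "tool_pos": TCP position; "tcp_rot": TCP orientation; "wrist_force": force on the tool from outside, world axes, zero at the start; "torque": the same for the moment, N m; "width": opening from 0.0 (shut) to 1.0 (fully open); "grip_force": force on a finger pad.
Only numpy, scipy, OpenCV 4.12 (cv2) and the standard library are available. Lean on these libraries where they do the work, as an engineer would, in place of code of your own. Each camera call takes 0.05 s, during which the arm holds its last target. There are 200 camera calls.

## Task

Take the grey wedge shim by its block, lay it flat on the desk and push it, thin end first, under the low front foot of the small levelling table until the steel ball of the level on top comes to rest between the two marks. Ease it in gently: do not ram it, do not drive it so far that the ball runs to the far end of its channel, and do not lift or press on the table with the robot. Leave the shim carrying the foot, and leave the other things on the desk where they are.

Things in the scene. Friction and masses are not known exactly. Their poses are not given: they have to be found in the camera images.
- shim: loose grey plastic wedge shim, 109 mm long, 30 mm wide, 110 g, flat on the desk. Origin on its underside below the middle of its grip block; x points to the thin end, z up. Grip block: x -15 to +15 mm, 30 mm wide in y, 26 mm high; grip it across y from above. From x = 14 to 94 mm the top is a ramp falling evenly from 22.5 to 2.5 mm thick (1 in 4).
- shim_tip (a point): middle of the shim's thin edge, on its underside, 94 mm ahead of the shim's origin; same axes as the shim
- foot_tip (a point): lowest point of the low front foot: a black rubber ball, 16 mm wide, on a sprung stem that yields up to 12 mm at 0.6 N/mm; it hangs 3.5 to 6 mm clear of the desk at first. Its x axis points to the rear (to the hinge): push the shim that way from the front. The weight on it (about 1.5 to 6 N) is unknown, so also how far it yields before the table rises: read the level.
- level_table: aluminium plate, 105 mm wide, 10 mm thick, 0.3 to 1.2 kg, with a 34 mm wide nose ending 9 mm in front of the foot. Origin on its hinge axis at the rear, 105 mm behind the foot, 33 mm above the desk; x to the rear, z up out of the plate. At first it rests nose down by 0.05 rad; it can rise to 0.05 rad nose up. Its underside is 28 mm up; plate and level reach at most 60 mm above the desk.
- level_frame (a point): middle of the fixed steel U-frame that carries the plate, at desk height, 70 mm behind the foot; x points to the rear. Its two side rails, 80 mm apart, start 27 mm behind the foot; between them the desk under the plate is free to 90 mm behind the foot, room for the shim.
- level_mid (a point): middle of the level: an open white channel, 112 mm long and 26 mm wide, on top of the plate, along its x; midway between two black marks across the channel that are 22 mm apart (inside). Axes as the table's.
- ball (a point): centre of the dark steel ball, 12 mm, that rolls in the level's channel to the lower end: 0.8 mm off the middle per mrad of tilt, so at first 40 mm in front of it (x = -40 mm from level_mid along the table's x). Raising the nose makes this reading grow, up to +44 mm at the rear end. It settles in about 1.5 s.
- oil_dropper: bystander: small brown bottle, 26 mm wide, 58 mm high, standing; origin under its centre
- lab_timer: bystander: white timer, 26x62x52 mm, standing at the front left; origin under its centre
- reagent_4: bystander: white bottle with a cap, 38 mm wide, 72 mm high, standing left of the table; origin under its centre
- battery_aa: bystander: battery, 14 mm thick, 50 mm long, lying behind the near microscope; origin under its centre
- dust_cap_2: bystander: black round cap, 31 mm wide, 12 mm high; origin under its centre
- tweezers: bystander: steel tweezers, 118 mm long, 9 mm high, lying along the front edge; origin under its centre
- marker_black: bystander: black pen, 135 mm long, lying behind the near microscope; origin under its centre
- microscope_2: fixed obstacle: the near microscope, standing to the right of the work, about 0.4 m high; origin under its centre. It covers the desk from about 100 mm left to 100 mm right of it in y and from 120 mm in front to 120 mm behind; go round in front of it or over it.

How it is judged:
On the way, in this order (a step that is already met when the one before it is completed fails the run):
1. the shim's ramp bears on the low foot (more than 0.5 N), the ball still more than 20 mm short of the middle (contact force between shim and level_table above 0.5 N and x of ball in the frame of level_mid below -0.02 m), for 0.1 s.
2. the ball stands between the marks (within 5 mm of the middle) (x of ball in the frame of level_mid between -0.005 and 0.005 m), for 0.2 s.
At the end, for the whole second after the job is handed in: the ball rests within 5 mm of the middle of the level, so wholly between the marks; the shim lies flat on the desk (within 0.06 rad, its underside within 5 mm of the desk), at rest, and carries the foot with more than 1 N (all of step 2 and contact force between shim and level_table above 1 N and angle between shim's own z axis and vertical below 0.06 rad and height (world z) of shim below 0.005 m and linear speed of shim below 0.01 m/s); the robot touches nothing.
It fails at once if the shim is rammed against or lifted into the table (more than 14 N between them) (contact force between shim and level_table above 14 N).
It fails at once if the shim is driven so far that the ball runs to the rear end of the channel (more than 30 mm past the middle) (x of ball in the frame of level_mid above 0.03 m).
It fails at once if the robot presses on or lifts the table itself (more than 5 N) (contact force between the arm and level_table above 5 N).
It fails at once if the robot's fingers press on or lift the table itself (more than 5 N) (contact force between the fingers and level_table above 5 N).
It fails at once if a bystander is moved by more than 30 mm (distance of any of oil_dropper, lab_timer, reagent_4, battery_aa, dust_cap_2, tweezers, marker_black from where it was at the start of the episode above 0.03 m).
It also fails if it takes over 64 s, if anything falls off the work surface, if the arm or the gripper's body presses on something with over 40 N, if the wrist force passes 120 N, or if a joint passes its speed limit or range.

## Working session

There is one attempt and no reset: what is moved stays moved. The work goes in short steps, Python scripts to look and compute and a tool call to move; the robot and the scene stay as the last step left them, time stands still between calls to the robot, and variables do not carry over. Pictures are saved under pics/ and viewed, at most 11 in all, crops included, and the job is handed in when it is done.

Besides the shell and the picture viewer there is one more tool, called in YAML: its name, and indented under it one key for each argument. drive_tool: Moves the arm, as the interface text tells. Its arguments: {"type":"object","properties":{"rows":{"type":"array"},"force":{"type":"number"}},"required":["rows"]}

```bash
mkdir -p pics; ls; cat > h.py <<'E'
import numpy as np, cv2
from scipy.spatial.transform import Rotation as R
from workcell import status, read_camera, workorder, masks_of
def save(p,n): cv2.imwrite(n,cv2.cvtColor(p["color"],cv2.COLOR_RGB2BGR))
def ray(p,uv):
    K=np.array(p["intrinsics"]);T=np.array(p["world_from_camera"])
    d=np.array([(uv[0]-K[0,2])/K[0,0],-(uv[1]-K[1,2])/K[1,1],-1]);return T[:3,3],T[:3,:3]@d
def onz(p,uv,z):
    o,d=ray(p,uv);return o+d*(z-o[2])/d[2]
def proj(p,X):
    K=np.array(p["intrinsics"]);T=np.array(p["world_from_camera"])
    c=(np.atleast_2d(X)-T[:3,3])@T[:3,:3];return np.c_[K[0,2]-K[0,0]*c[:,0]/c[:,2],K[1,2]+K[1,1]*c[:,1]/c[:,2]]
E
python3 - <<'E'
from h import *
import pickle
P={}
print(status.read_state())
for c in("scene","side"):
    p=read_camera(c);save(p,f"pics/{c}0.png");print(c,np.round(p["world_from_camera"],3).tolist(),np.array(p["intrinsics"]).tolist(),[k for k in p])
    for n in("shim","level_table","foot_tip","ball","level_mid","oil_dropper","lab_timer","reagent_4","dust_cap_2","tweezers","microscope_2"):
        for m in masks_of(p,n)[:2]:
            ys,xs=np.nonzero(m["mask"]);print(c,n,round(m["score"],2),np.round(m["bbox"]).tolist(),round(xs.mean(),1),round(ys.mean(),1),len(xs))
E
```

```text
pics
{'time': 0.0, 'q': array([ 1.11308406e+00,  2.64782723e-01,  1.60537284e+00,  9.78680892e-07,
        1.27370570e+00, -3.68926252e-02]), 'joint_vel': array([-0.00054476,  0.00033539,  0.00158633,  0.00029265, -0.00040285,
       -0.00120839]), 'joint_torque': array([ 1.15151906e-03, -5.15143204e+01, -3.67299736e+01, -2.75940656e-04,
        1.34132768e-02, -2.11412788e-05]), 'tool_pos': array([0.27541614, 0.61545271, 0.22994273]), 'tcp_rot': array([-0.65603912, -3.07176016,  0.00345413]), 'wrist_force': array([-0.52223015,  0.46615094, -0.05031897]), 'torque': array([-0.00691069, -0.00736973,  0.01457831]), 'grip_force': 0.0, 'width': 0.9962413808944771}
scene [[-0.687, 0.429, -0.586, -0.013], [-0.726, -0.412, 0.55, 0.603], [-0.005, 0.804, 0.595, 0.582], [0.0, 0.0, 0.0, 1.0]] [[408.0944525645377, 0.0, 248.0549847258147], [0.0, 408.0944525645377, 186.59134267944137], [0.0, 0.0, 1.0]] ['color', 'intrinsics', 'world_from_camera', 'shot']
scene shim 0.75 [243.0, 193.0, 287.0, 216.0] 268.2 200.7 555
scene shim 0.45 [250.0, 150.0, 260.0, 173.0] 254.0 162.3 191
scene level_table 0.64 [
[... 872 characters left out ...]
'color', 'intrinsics', 'world_from_camera', 'shot']
side shim 0.59 [248.0, 179.0, 291.0, 200.0] 271.3 189.6 582
side level_table 0.87 [216.0, 224.0, 276.0, 271.0] 242.1 243.7 1860
side level_mid 0.92 [216.0, 220.0, 274.0, 269.0] 242.6 243.6 1944
side oil_dropper 0.6 [220.0, 157.0, 231.0, 176.0] 224.2 166.2 143
side lab_timer 0.56 [248.0, 180.0, 295.0, 204.0] 270.3 189.7 591
side lab_timer 0.47 [338.0, 261.0, 352.0, 270.0] 345.0 266.0 82
side reagent_4 0.72 [284.0, 257.0, 302.0, 274.0] 292.5 264.8 274
side reagent_4 0.4 [209.0, 180.0, 224.0, 191.0] 215.1 184.6 105
side dust_cap_2 0.59 [208.0, 180.0, 224.0, 191.0] 215.5 184.6 114
side tweezers 0.16 [217.0, 221.0, 275.0, 268.0] 242.5 243.6 1930
```

```bash
python3 - <<'E'
import cv2,numpy as np
a=cv2.imread("pics/scene0.png")[140:310,150:350];b=cv2.imread("pics/side0.png")[140:310,180:380]
cv2.imwrite("pics/a.png",cv2.resize(a,None,fx=4,fy=3.5,interpolation=2));cv2.imwrite("pics/b.png",cv2.resize(b,None,fx=4,fy=3.5,interpolation=2))
E
```

```text
(no output)
```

View pics/a.png

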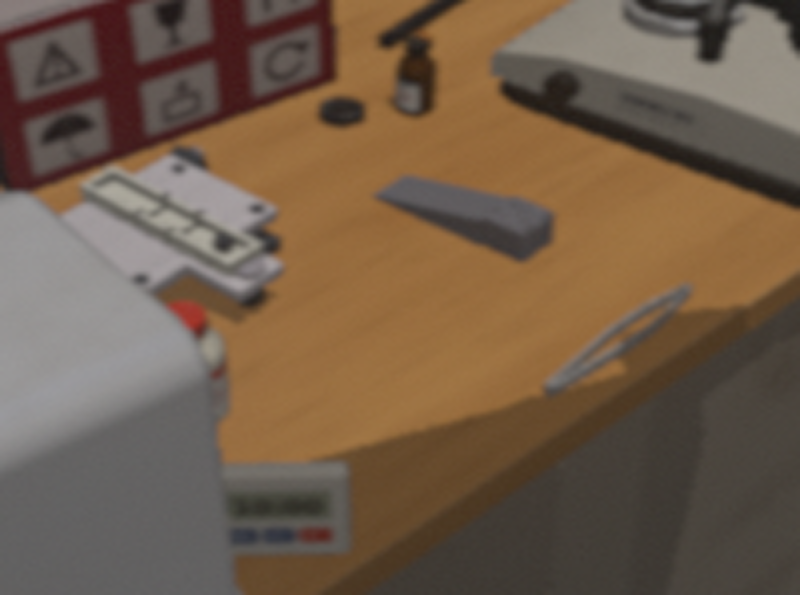

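View pics/b.png

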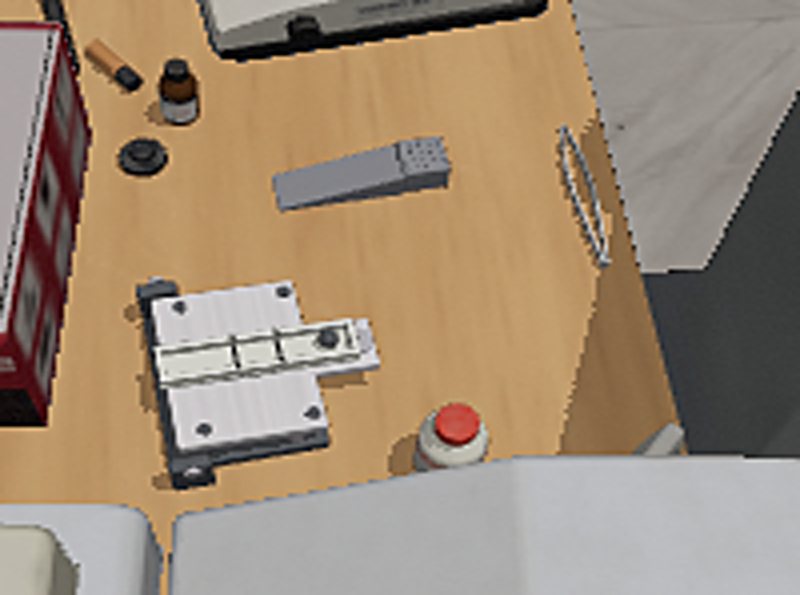

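```bash
cat > fit.py <<'E'
from h import *
from scipy.optimize import minimize, least_squares
S=[read_camera(c) for c in("scene","side")]
V=np.array([[x,y,z] for x,z in((-.015,0),(-.015,.026),(.015,.026),(.094,.0025),(.094,0)) for y in(-.015,.015)])
M=[masks_of(p,"shim")[0]["mask"] for p in S]
def sil(p,X):
    m=np.zeros((384*4,512*4),np.uint8);h=cv2.convexHull(((proj(p,X)+.5)*4).astype(np.int32).reshape(-1,1,2));cv2.fillConvexPoly(m,h,1);return cv2.resize(m.astype(np.float32),(512,384),interpolation=cv2.INTER_AREA)
def W(a): 
    c,s=np.cos(a[2]),np.sin(a[2]);return V@np.array([[c,s,0],[-s,c,0],[0,0,1]])+[a[0],a[1],0]
def cost(a,sel=(0,1)):
    return -sum(np.minimum(sil(S[i],W(a)),M[i]).sum()/np.maximum(sil(S[i],W(a)),M[i]).sum() for i in sel)
u=lambda x,y:(180+x/4,140+y/3.5)
b=onz(S[1],u(423,158),.026);t=onz(S[1],u(277,194),.0025);print("block",b,"tip",t,np.linalg.norm(t-b))
a0=[b[0],b[1],np.arctan2(*(t-b)[[1,0]])]
for sel in((0,1),(0,),(1,)):
    r=minimize(cost,a0,args=(sel,),method="Nelder-Mead",options=dict(initial_simplex=[a0]+[np.add(a0,d) for d in([.008,0,0],[0,.008,0],[0,0,.1])]));print(sel,r.x,r.fun)
pts=[((-.114,-.017,.005),(367,320)),((-.114,.017,.005),(379,362)),((None,-.0525,.005),(293,283)),((None,.0525,.005),(325,427)),]
# side view
def tf(a,P):
    c,s=np.cos(a[2]),np.sin(a[2]);Ry=R.from_euler("y",-.05).as_matrix()  # nose (-x) down
    return (np.array(P)@Ry.T)@np.array([[c,s,0],[-s,c,0],[0,0,1]])+[a[0],a[1],.033]
obs=[(1,(-.114,-.017,.005),u(367,320)),(1,(-.114,.017,.005),u(379,362)),(1,("f",-.0525,.005),u(296,283)),(1,("f",.0525,.005),u(327,427)),(1,("r",-.0525,.005),u(152,300)),(1,("r",.0525,.005),u(178,448)),(1,("b",0,.014),u(328,338)),(1,("m",0,.01),u(257.5,350)),
(0,("b",0,.014),(150+225/4,140+242/3.5))]
def res(a):
    o=[]
    for i,P,uv in obs:
        x={"f":a[3],"r":a[4],"b":a[5]-.04,"m":a[5]}.get(P[0],P[0]);o+=list(proj(S[i],tf(a,[[x,P[1],P[2]]]))[0]-uv)
    return o
g=onz(S[1],u(160,380),.04);r=least_squares(res,[g[0],g[1],0,-.07,0,-.05]);print(r.x,np.round(r.fun,1))
a=r.x;f=tf(a,[[-.105,0,0]])[0];print("foot",f,"yaw",a[2])
for n,z in(("oil_dropper",0),("dust_cap_2",0),("reagent_4",.072),("tweezers",0)):
  for p in S:
    m=masks_of(p,n)
    if m: bb=m[0]["bbox"];print(n,onz(p,((bb[0]+bb[2])/2,bb[1] if z else (bb[1]+bb[3])/2),z)[:2])
E
python3 fit.py
```

```text
block [0.45211518 0.07728195 0.026     ] tip [0.54430802 0.08531034 0.0025    ] 0.09547892608660297
(0, 1) [0.45156555 0.07330179 0.10923191] -1.8042595386505127
(0,) [0.45057129 0.07368482 0.12305188] -0.8992136716842651
(1,) [0.45301627 0.07320813 0.11357376] -0.9208539128303528
[ 0.611137    0.23308756  0.11807957 -0.07796964  0.00443928 -0.0489408 ] [-0.1 -0.8  0.1  0.7 -0.8 -1.3  0.5 -0.5 -0.1 -0.8 -0.  -0.1  0.6  0.7
  0.5  0.9 -1.1  0.2]
foot [0.50699846 0.22073345 0.02775219] yaw 0.11807957184546394
oil_dropper [ 0.63157435 -0.02163757]
oil_dropper [ 0.60440353 -0.00952412]
dust_cap_2 [ 0.6894556  -0.10075878]
dust_cap_2 [0.63157433 0.04410116]
reagent_4 [0.45667444 0.28153679]
reagent_4 [0.46661406 0.28702166]
tweezers [0.35485617 0.10694552]
tweezers [0.34812097 0.09797377]
```

```bash
python3 - <<'E'
from h import *
a=cv2.imread("pics/scene0.png");b=cv2.imread("pics/side0.png");cv2.imwrite("pics/c.png",np.hstack([cv2.resize(x,(400,300)) for x in(a,b)]))
p=read_camera("side");
for z in(0,.1,.2,.3,.4): print(z,onz(p,(180+350/4,140+520/3.5),z),onz(p,(180+170/4,140+510/3.5),z),onz(p,(180+600/4,140+460/3.5),z))
st=status.read_state();print(R.from_rotvec(st["tcp_rot"]).as_matrix().round(3).tolist())
E
```

```text
0 [0.51990315 0.32532199 0.        ] [0.6174105  0.31151499 0.        ] [0.3778097  0.29743932 0.        ]
0.1 [0.52426171 0.35667711 0.1       ] [0.60910742 0.34466299 0.1       ] [0.40061956 0.33241509 0.1       ]
0.2 [0.52862027 0.38803223 0.2       ] [0.60080434 0.377811   0.2       ] [0.42342941 0.36739087 0.2       ]
0.3 [0.53297884 0.41938735 0.3       ] [0.59250125 0.410959   0.3       ] [0.44623927 0.40236664 0.3       ]
0.4 [0.5373374  0.45074247 0.4       ] [0.58419817 0.444107   0.4       ] [0.46904912 0.43734242 0.4       ]
[[-0.913, 0.408, 0.0], [0.408, 0.913, 0.0], [-0.0, 0.0, -1.0]]
```

View pics/c.png

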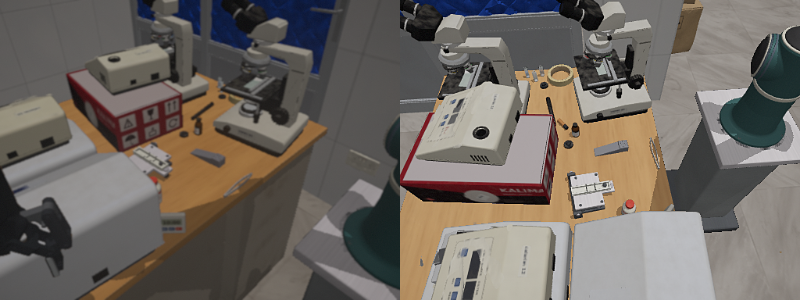

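drive_tool:
  rows:
    - [0, 0, -5, 0, 0, -0.03, 0.9]
    - [0, 0, -5, 0, 0, -0.03, 0.9]
    - [0, 0, -5, 0, 0, -0.03, 0.9]
    - [0, 0, -5, 0, 0, -0.03, 0.9]
    - [0, 0, -5, 0, 0, -0.03, 0.9]
    - [0, 0, -5.4, 0, 0, -0.02, 0.9]
  force: 40

```text
time: 2.35
tool_pos: [0.276, 0.6166, 0.4054]
tcp_rot: [-0.179, 3.134, 0.006]
wrist_force: [-0.1, -0.0, 1.1]
width: 0.905
grip_force: 0.0
```

```bash
cat >> h.py <<'E'
def to(x,y,z,yaw):
    """remaining shift in tool axes and yaw turn (tool x = -shim x)"""
    s=status.read_state();M=R.from_rotvec(s["tcp_rot"]).as_matrix()
    d=M.T@(np.array([x,y,z])-s["tool_pos"])
    ya=np.arctan2(M[1,1],M[0,1])-np.pi/2
    c,sn=np.cos(yaw),np.sin(yaw);T=np.array([[-c,-sn,0],[-sn,c,0],[0,0,-1]]).T
    print("t",round(s["time"],2),"pos",s["tool_pos"].round(4),"shift",d.round(4),"turn",np.degrees(R.from_matrix(M.T@T).as_rotvec()).round(2),"F",s["wrist_force"].round(1),"w",round(s["width"],3),"grip",round(s["grip_force"],1),"q",s["q"].round(2))
E
python3 -c "
from h import *
to(.4446,.0725,.15,.11)"
```

```text
t 2.35 pos [0.276  0.6166 0.4054] shift [-0.1049 -0.5607  0.2536] turn [0.21 0.14 0.24] F [-0.1 -0.   1.1] w 0.905 grip 0.0 q [ 1.11  0.21  1.36 -0.    1.57 -0.57]
```

drive_tool:
  rows:
    - [0, 0, 0, -0.007, -0.037, 0, 0.9]
    - [0, 0, 0, -0.007, -0.037, 0, 0.9]
    - [0, 0, 0, -0.007, -0.037, 0, 0.9]
    - [0, 0, 0, -0.007, -0.037, 0, 0.9]
    - [0, 0, 0, -0.007, -0.037, 0, 0.9]
    - [0, 0, 0, -0.007, -0.037, 0, 0.9]
    - [0, 0, 0, -0.007, -0.037, 0, 0.9]
    - [0, 0, 0, -0.007, -0.037, 0, 0.9]

```text
time: 3.02
tool_pos: [0.3639, 0.3263, 0.4015]
tcp_rot: [-0.173, 3.136, 0.0]
wrist_force: [0.9, 0.1, -0.3]
width: 0.904
grip_force: 0.0
```

drive_tool:
  rows:
    - [0, 0, 0, -0.007, -0.037, 0.015, 0.9]
    - [0, 0, 0, -0.007, -0.037, 0.018, 0.9]
    - [0, 0, 0, -0.007, -0.037, 0.018, 0.9]
    - [0, 0, 0, -0.007, -0.037, 0.018, 0.9]
    - [0, 0, 0, -0.007, -0.037, 0.018, 0.9]
    - [0, 0, 0, -0.007, -0.037, 0.018, 0.9]
    - [0, 0, 0, -0.007, -0.037, 0.018, 0.9]
    - [0, 0, 0, 0, 0, 0.03, 0.9]

```text
time: 3.68
tool_pos: [0.4439, 0.0708, 0.2504]
tcp_rot: [-0.163, 3.131, -0.005]
wrist_force: [0.5, 0.4, 0.4]
width: 0.904
grip_force: 0.0
```

```bash
python3 -c "
from h import *
to(.4446,.0725,.15,.11)
p=read_camera('wrist');save(p,'pics/w1.png');print(p['mount'],p['intrinsics'],p.keys())
to(.4446,.0725,.06,.11)"
```

```text
t 3.68 pos [0.4439 0.0708 0.2504] shift [-0.0002  0.002   0.1004] turn [-0.2   0.37 -0.35] F [0.5 0.4 0.4] w 0.904 grip 0.0 q [ 0.11 -0.19  2.04 -0.    1.29 -1.57]
[[ 1.26316165e-03  9.53042865e-01  3.02832795e-01  7.71658686e-02]
 [ 9.99998527e-01 -8.51835432e-04 -1.49034094e-03 -6.75700145e-04]
 [-1.16239509e-03  3.02834232e-01 -9.53042537e-01 -1.42661677e-01]
 [ 0.00000000e+00  0.00000000e+00  0.00000000e+00  1.00000000e+00]] [[297.31863964   0.         251.51602155]
 [  0.         297.31863964 195.76517824]
 [  0.           0.           1.        ]] dict_keys(['color', 'intrinsics', 'mount', 'shot'])
t 3.73 pos [0.4386 0.0727 0.2422] shift [-0.0071 -0.0007  0.1822] turn [-0.05 -0.39 -0.36] F [-1.8  0.7 -4.8] w 0.899 grip 0.0 q [ 0.11 -0.19  2.05 -0.    1.28 -1.57]
```

View pics/w1.png

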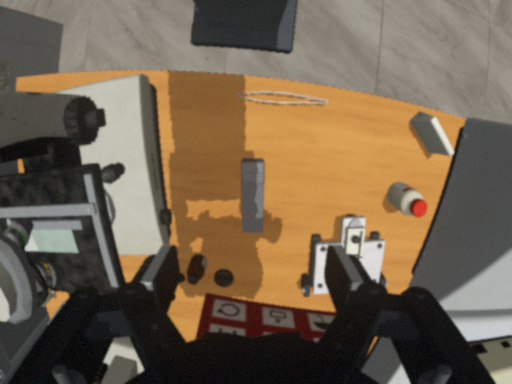

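drive_tool:
  rows:
    - [0, 0, 0, 0, 0, 0.03, 0.9]
    - [0, 0, 0, 0, 0, 0.02, 0.9]
    - [0, 0, 0, 0, 0, 0, 0.9]
    - [0, 0, 0, 0, 0, 0, 0.9]
    - [0, 0, 0, 0, 0, 0, 0.9]

```text
time: 4.15
tool_pos: [0.4416, 0.077, 0.2001]
tcp_rot: [-0.174, 3.135, 0.0]
wrist_force: [-0.2, -0.6, 0.5]
width: 0.899
grip_force: 0.0
```

```bash
cat >> h.py <<'E'
def wshot():
    s=status.read_state();p=read_camera("wrist");T=np.eye(4);T[:3,:3]=R.from_rotvec(s["tcp_rot"]).as_matrix();T[:3,3]=s["tool_pos"]
    p["T"]=T@np.array(p["mount"]);return p
def wproj(p,X):
    K=np.array(p["intrinsics"]);c=(np.atleast_2d(X)-p["T"][:3,3])@p["T"][:3,:3];c=c*[1,-1,-1]
    th=np.arctan2(np.hypot(c[:,0],c[:,1]),c[:,2]);k=K[0,0]*th/np.hypot(c[:,0],c[:,1])
    return np.c_[K[0,2]+k*c[:,0],K[1,2]+k*c[:,1]]
def wonz(p,uv,z):
    K=np.array(p["intrinsics"]);v=np.array([uv[0]-K[0,2],uv[1]-K[1,2]]);r=np.linalg.norm(v);th=r/K[0,0]
    d=p["T"][:3,:3]@np.array([np.sin(th)*v[0]/r,-np.sin(th)*v[1]/r,-np.cos(th)]);o=p["T"][:3,3];return o+d*(z-o[2])/d[2]
V=np.array([[x,y,z] for x,z in((-.015,0),(-.015,.026),(.015,.026),(.094,.0025),(.094,0)) for y in(-.015,.015)])
def W(a):
    c,s=np.cos(a[2]),np.sin(a[2]);return V@np.array([[c,s,0],[-s,c,0],[0,0,1]])+[a[0],a[1],0]
def wfit(p,m,a0):
    from scipy.optimize import minimize
    def cost(a):
        h=cv2.convexHull(((wproj(p,W(a))+.5)*4).astype(np.int32).reshape(-1,1,2));b=np.zeros((384*4,512*4),np.uint8);cv2.fillConvexPoly(b,h,1);b=cv2.resize(b.astype(np.float32),(512,384),interpolation=cv2.INTER_AREA)
        return -np.minimum(b,m).sum()/np.maximum(b,m).sum()
    return minimize(cost,a0,method="Nelder-Mead",options=dict(initial_simplex=[a0]+[np.add(a0,d) for d in([.006,0,0],[0,.006,0],[0,0,.08])]))
E
python3 - <<'E'
from h import *
import pickle
p=wshot();pickle.dump(p,open("w2.pkl","wb"));save(p,"pics/w2.png")
for m in masks_of(p,"shim")[:2]:
    print(m["score"],m["bbox"]);
m=masks_of(p,"shim")[0]["mask"];r=wfit(p,m,[.4516,.0733,.11]);print(r.x,r.fun)
for n in("level_mid","ball","foot_tip"):
    for m in masks_of(p,n)[:2]: print(n,m["score"],m["bbox"])
im=cv2.imread("pics/w2.png");cv2.imwrite("pics/w2c.png",cv2.resize(im[150:350,260:460],(800,600),interpolation=2))
to(.4446,.0725,.06,.11)
E
```

```text
0.64 [233.2, 164.6, 256.2, 253.3]
[0.45519447 0.07192272 0.11202281] -0.9550303220748901
level_mid 0.79 [308.7, 229.0, 393.7, 316.7]
ball 0.37 [358.9, 252.7, 366.7, 262.0]
t 4.45 pos [0.4415 0.0766 0.1997] shift [-0.0024 -0.0044  0.1397] turn [0.   0.12 0.01] F [0.6 0.3 0.6] w 0.905 grip 0.0 q [ 0.12 -0.15  2.1  -0.    1.19 -1.56]
```

View pics/w2c.png

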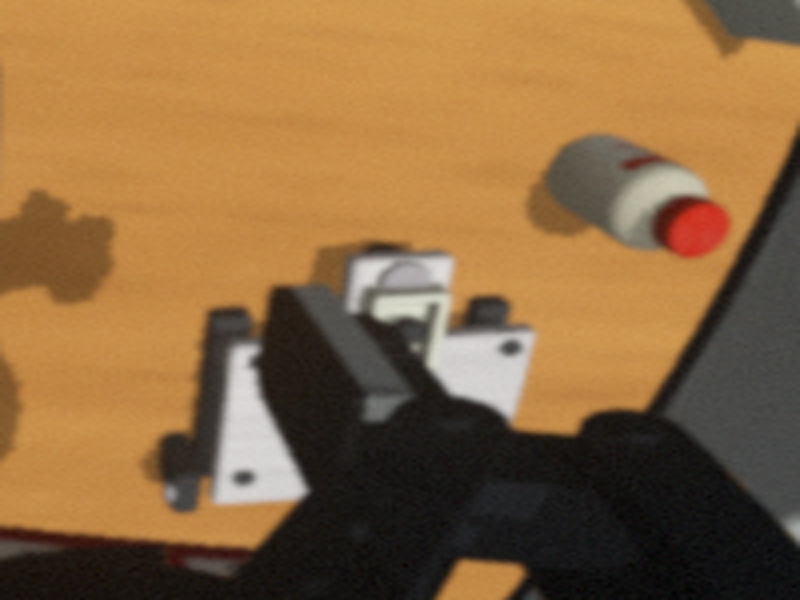

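```bash
python3 - <<'E'
from h import *
import pickle
p=pickle.load(open("w2.pkl","rb"))
u=lambda x,y:(260+x/4,150+y/3)
A=wonz(p,u(350,255),.0323);B=wonz(p,u(453,255),.0323);print(A,B,np.linalg.norm(A-B),"yaw",np.arctan2(-(B-A)[0],(B-A)[1]),"foot",(A+B)/2+.009*np.array([.993,.118,0]))
C=wonz(p,u(531,330),.034);print(C, wonz(p,u(405,272),.034),"bottle top",wonz(p,u(692,228),.072))
print("grasp");to(.4455,.072,.003,.111)
E
```

```text
[0.49946842 0.19880451 0.0323    ] [0.49683186 0.23304762 0.0323    ] 0.03434446458708102 yaw 0.07684353168997465 foot [0.50708714 0.21698807 0.0323    ]
[0.52948436 0.27157809 0.034     ] [0.504805  0.2179855 0.034    ] bottle top [0.46364644 0.28810472 0.072     ]
grasp
t 4.45 pos [0.4415 0.0766 0.1997] shift [-0.0031 -0.005   0.1967] turn [ 0.    0.12 -0.05] F [0.6 0.3 0.6] w 0.905 grip 0.0 q [ 0.12 -0.15  2.1  -0.    1.19 -1.56]
```

drive_tool:
  rows:
    - [0, 0, 0, -0.003, -0.005, 0.035, 0.9]
    - [0, 0, 0, 0, 0, 0.035, 0.9]
    - [0, 0, 0, 0, 0, 0.035, 0.9]
    - [0, 0, 0, 0, 0, 0.035, 0.9]
    - [0, 0, 0, 0, 0, 0.03, 0.9]
    - [0, 0, 0, 0, 0, 0.015, 0.9]
    - [0, 0, 0, 0, 0, 0.005, 0.9]
    - [0, 0, 0, 0, 0, 0, 0.9]

```text
time: 5.12
tool_pos: [0.4432, 0.0716, 0.0073]
tcp_rot: [0.172, -3.134, 0.0]
wrist_force: [0.3, -0.1, 0.2]
width: 0.901
grip_force: 0.0
```

drive_tool:
  rows:
    - [0, 0, 0, 0, 0, 0, 0.9]

```text
time: 5.2
tool_pos: [0.4454, 0.0718, 0.0094]
tcp_rot: [-0.172, 3.136, 0.0]
wrist_force: [0.8, 0.2, -1.0]
width: 0.897
grip_force: 0.0
```

```bash
python3 -c "
from h import *
to(.4455,.072,.003,.111)"
```

```text
t 5.2 pos [0.4454 0.0718 0.0094] shift [-0.0002  0.0002  0.0064] turn [-0.    0.08 -0.07] F [ 0.8  0.2 -1. ] w 0.897 grip 0.0 q [ 0.1   0.1   2.26 -0.    0.78 -1.58]
```

drive_tool:
  rows:
    - [0, 0, 0, 0, 0, 0.005, 0.6]
    - [0, 0, 0, 0, 0, 0, 0.3]
    - [0, 0, 0, 0, 0, 0, 0.2]
    - [0, 0, 0, 0, 0, 0, 0.2]
    - [0, 0, 0, 0, 0, 0, 0.2]
    - [0, 0, 0, 0, 0, 0, 0.2]
    - [0, 0, 0, 0, 0, 0, 0.2]
    - [0, 0, 0, 0, 0, 0, 0.2]
  force: 40

```text
time: 5.87
tool_pos: [0.4453, 0.0718, 0.0045]
tcp_rot: [-0.172, 3.135, 0.0]
wrist_force: [-1.2, 0.1, 6.4]
width: 0.342
grip_force: 40.4
```

```bash
python3 -c "
from h import *
to(.3985,.2005,.02,.111)"
```

```text
t 5.87 pos [0.4453 0.0718 0.0045] shift [ 0.0323  0.1331 -0.0155] turn [-0.    0.1  -0.07] F [-1.2  0.1  6.4] w 0.342 grip 40.4 q [ 0.1   0.11  2.26 -0.    0.77 -1.58]
```

drive_tool:
  rows:
    - [0, 0, 0, 0, 0, -0.01, 0.2]
    - [0, 0, 0, 0, 0, -0.01, 0.2]
    - [0, 0, 0, 0, 0.02, 0, 0.2]
    - [0, 0, 0, 0.005, 0.03, 0, 0.2]
    - [0, 0, 0, 0.01, 0.03, 0, 0.2]
    - [0, 0, 0, 0.015, 0.03, 0, 0.2]
    - [0, 0, 0, 0.015, 0.03, 0, 0.2]
    - [0, 0, 0, 0, 0, 0, 0.2]

```text
time: 6.53
tool_pos: [0.3816, 0.2091, 0.0241]
tcp_rot: [0.178, -3.136, -0.002]
wrist_force: [0.0, -0.7, -0.8]
width: 0.342
grip_force: 62.4
```

drive_tool:
  rows:
    - [0, 0, 0, 0, 0, 0, 0.2]
    - [0, 0, 0, 0, 0, 0, 0.2]

```text
time: 6.7
tool_pos: [0.3846, 0.206, 0.0241]
tcp_rot: [-0.174, 3.136, 0.0]
wrist_force: [0.5, 0.1, -1.3]
width: 0.341
grip_force: 62.4
```

```bash
python3 - <<'E'
from h import *
to(.3848,.2053,.0045,.111)
p=wshot();save(p,"pics/w3.png")
P=[wproj(p,[.507,.219,.034]),wproj(p,[.463,.287,0])];print(P)
im=cv2.imread("pics/w3.png");cv2.imwrite("pics/w3c.png",cv2.resize(im[120:345,120:420],(800,600),interpolation=2))
s=read_camera("side")
for n in("ball","level_mid","shim"):
    for q in(p,s):
        for m in masks_of(q,n)[:1]: print(n,m["score"],m["bbox"])
E
```

```text
t 6.7 pos [0.3846 0.206  0.0241] shift [-0.0001 -0.0007  0.0196] turn [ 0.    0.06 -0.  ] F [ 0.5  0.1 -1.3] w 0.341 grip 62.4 q [ 0.43  0.05  2.28 -0.    0.81 -1.25]
[array([[251.0090671 , 397.18602834]]), array([[343.59668141, 331.0281726 ]])]
level_mid 0.92 [216.5, 221.9, 273.2, 271.3]
shim 0.98 [221.6, 242.5, 280.4, 335.8]
shim 0.59 [278.5, 223.4, 321.4, 238.5]
```

View pics/w3c.png

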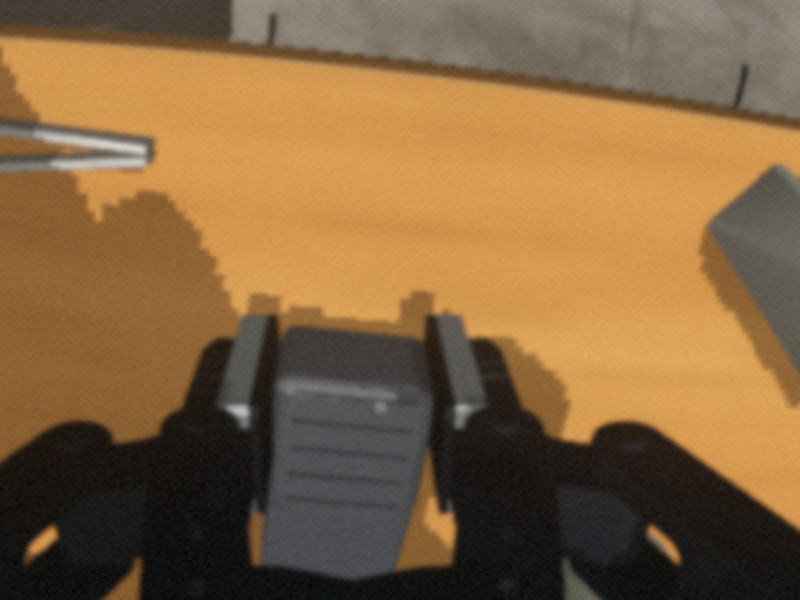

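drive_tool:
  rows:
    - [0, 0, 0, 0, 0, 0.01, 0.2]
    - [0, 0, 0, 0, 0, 0.006, 0.2]
    - [0, 0, 0, 0, 0, 0.003, 0.2]
    - [0, 0, 0, 0, 0, 0, 0.2]
    - [0, 0, 0, 0, 0, 0, 0.5]
    - [0, 0, 0, 0, 0, 0, 0.5]
    - [0, 0, 0, 0, 0, 0, 0.5]

```text
time: 7.68
tool_pos: [0.384, 0.2058, 0.004]
tcp_rot: [0.172, -3.136, 0.0]
wrist_force: [0.0, -0.1, 0.1]
width: 0.507
grip_force: 0.0
```

drive_tool:
  rows:
    - [0, 0, 0, 0, 0, 0, 0.2]
    - [0, 0, 0, 0, 0, 0, 0.2]
    - [0, 0, 0, 0, 0, 0, 0.2]
    - [0, 0, 0, 0, 0, 0, 0.2]
    - [0, 0, 0, 0, 0, 0, 0.2]
  force: 30

```text
time: 8.1
tool_pos: [0.3841, 0.2058, 0.0043]
tcp_rot: [0.172, -3.137, 0.0]
wrist_force: [0.7, -0.0, -0.9]
width: 0.352
grip_force: 29.1
```

```bash
cat >> h.py <<'E'
def ballprof(p,pitch=-.05):
    g=cv2.cvtColor(p["color"],cv2.COLOR_RGB2GRAY).astype(np.float32);c,s=np.cos(.118),np.sin(.118)
    xs=np.arange(-.052,.053,.002);out=[]
    for x in xs:
        v=[]
        for y in(-.003,0,.003):
            q=R.from_euler("y",pitch).apply([x-.049,y,.012]);w=[c*q[0]-s*q[1]+.6111,s*q[0]+c*q[1]+.2331,.033+q[2]]
            uv=proj(p,w)[0];v.append(cv2.getRectSubPix(g,(1,1),(float(uv[0]),float(uv[1])))[0,0])
        out.append(np.mean(v))
    return (xs*1000).astype(int),np.array(out).astype(int)
E
python3 - <<'E'
from h import *
to(.3848,.2053,.0045,.111)
s=read_camera("side");save(s,"pics/s3.png");print(*zip(*ballprof(s)))
m=masks_of(s,"shim")
print(m[0]["score"],m[0]["bbox"])
# predicted thin-edge & foot pixels
c=np.array([np.cos(.111),np.sin(.111)]);o=np.array([.3848,.2053])+.008*c
n=np.array([-c[1],c[0]])
for k in(-.015,.015): print(proj(s,[*(o+.094*c+k*n),.0025]))
im=cv2.imread("pics/s3.png");cv2.imwrite("pics/s3c.png",cv2.resize(im[200:290,205:325],(800,600),interpolation=2))
E
```

```text
t 8.1 pos [0.3841 0.2058 0.0043] shift [-0.0006 -0.0006 -0.0002] turn [-0.01 -0.01 -0.07] F [ 0.7 -0.  -0.9] w 0.352 grip 29.1 q [ 0.43  0.09  2.29 -0.    0.76 -1.25]
(np.int64(-52), np.int64(202)) (np.int64(-49), np.int64(120)) (np.int64(-47), np.int64(154)) (np.int64(-45), np.int64(223)) (np.int64(-43), np.int64(171)) (np.int64(-41), np.int64(121)) (np.int64(-39), np.int64(86)) (np.int64(-37), np.int64(79)) (np.int64(-35), np.int64(87)) (np.int64(-33), np.int64(105)) (np.int64(-31), np.int64(154)) (np.int64(-29), np.int64(187)) (np.int64(-27), np.int64(222)) (np.int64(-25), np.int64(222)) (np.int64(-23), np.int64(220)) (np.int64(-21), np.int64(219)) (np.int64(-19), np.int64(218)) (np.int64(-17), np.int64(220)) (np.int64(-15), np.int64(222)) (np.int64(-13), np.int64(230)) (np.int64(-11), np.int64(195)) (np.int64(-9), np.int64(85)) (np.int64(-7), np.int64(171)) (np.int64(-5), np.int64(229)) (np.int64(-3), np.int64(223)) (np.int64(-1), np.int64(220)) (np.int64(0), np.int64(220)) (np.int64(2), np.int64(220)) (np.int64(4), np.int64(221)) (np.int64(6), np.int64(219)) (np.int64(8), np.int64(220)) (np.int64(10), np.int64(228)) (np.int64(12), np.int64(203)) (np.int64(14), np.int64(109)) (np.int64(16), np.int64(135)) (np.int64(18), np.int64(231)) (np.int64(20), np.int64(223)) (np.int64(22), np.int64(220)) (np.int64(24), np.int64(220)) (np.int64(26), np.int64(221)) (np.int64(28), np.int64(221)) (np.int64(30), np.int64(221)) (np.int64(32), np.int64(221)) (np.int64(34), np.int64(220)) (np.int64(36), np.int64(220)) (np.int64(38), np.int64(221)) (np.int64(40), np.int64(221)) (np.int64(42), np.int64(221)) (np.int64(44), np.int64(221)) (np.int64(46), np.int64(221)) (np.int64(48), np.int64(221)) (np.int64(50), np.int64(221)) (np.int64(52), np.int64(219))
0.62 [275.5, 227.3, 319.0, 244.4]
[[276.31859393 235.53636615]]
[[279.09353474 247.11138568]]
```

View pics/s3c.png

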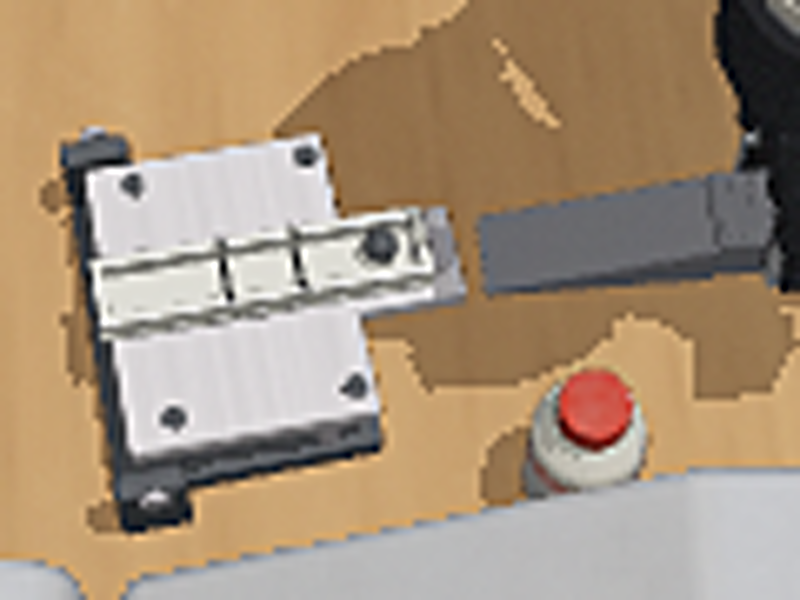

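```bash
python3 - <<'E'
from h import *
s=read_camera("side")
u=lambda x,y:(205+x*.15-.4,200+y*.15-.4)
A=onz(s,u(480,217),.0025);B=onz(s,u(489,292),.0025);C=onz(s,u(708,180),.0225)
print("tip",A,B,np.linalg.norm(A-B),(A+B)/2);
D=onz(s,u(770,168),.026);E=onz(s,u(775,235),.026);print("ramp top corner",C,"rear block corners",D,E)
for n,z in((( 445,210),.0323),((467,288),.0323),((425,245),.045),((100,298),.045),((380,245),.047)): print(n,onz(s,u(*n),z))
E
```

```text
tip [0.48625218 0.19295481 0.0025    ] [0.48614995 0.22202351 0.0025    ] 0.029068883185730518 [0.48620107 0.20748916 0.0025    ]
ramp top corner [0.40736657 0.1947542  0.0225    ] rear block corners [0.38588615 0.19357774 0.026     ] [0.3885313  0.21915103 0.026     ]
(445, 210) [0.50050843 0.20388355 0.0323    ]
(467, 288) [0.49595892 0.23337795 0.0323    ]
(425, 245) [0.50931057 0.22249254 0.045     ]
(100, 298) [0.61786415 0.23320185 0.045     ]
(380, 245) [0.5243405  0.22226383 0.047     ]
```

```bash
cat >> h.py <<'E'
def fitmask(p,m,a0,pr,cut):
    from scipy.optimize import minimize
    def cost(a):
        h=cv2.convexHull(((pr(p,W(a))+.5)*4).astype(np.int32).reshape(-1,1,2));b=np.zeros((384*4,512*4),np.uint8);cv2.fillConvexPoly(b,h,1);b=cv2.resize(b.astype(np.float32),(512,384),interpolation=cv2.INTER_AREA)[cut];k=m[cut]
        return -np.minimum(b,k).sum()/np.maximum(b,k).sum()
    r=minimize(cost,a0,method="Nelder-Mead",options=dict(initial_simplex=[a0]+[np.add(a0,d) for d in([.006,0,0],[0,.006,0],[0,0,.1])]));return r.x.round(4),round(r.fun,3)
E
python3 - <<'E'
from h import *
to(.3848,.2053,.0045,.111)
s=read_camera("side");m=masks_of(s,"shim")[0]["mask"]
p=wshot();mw=masks_of(p,"shim")[0]["mask"];ys,xs=np.nonzero(mw);print(xs.min(),xs.max(),ys.min(),ys.max())
for y in range(ys.min(),ys.max(),8): q=xs[ys==y];print(y,q.min(),q.max(),end="; ")
print()
for a0 in([.3928,.2062,.11],[.393,.206,0]):
    print("side",fitmask(s,m,a0,proj,np.s_[:,:312]),"wrist",fitmask(p,mw,a0,wproj,np.s_[:325,:]))
E
```

```text
t 8.25 pos [0.3841 0.2059 0.0043] shift [-0.0006 -0.0006 -0.0002] turn [-0.   -0.02 -0.07] F [-0.3  1.7 -0.6] w 0.357 grip 29.1 q [ 0.43  0.09  2.29  0.    0.76 -1.25]
218 282 243 336
243 230 235; 251 225 280; 259 224 281; 267 223 282; 275 222 282; 283 221 280; 291 221 279; 299 220 278; 307 220 276; 315 219 273; 323 218 271; 331 221 268; 
side (array([ 0.393 ,  0.2093, -0.0316]), np.float64(-0.943)) wrist (array([0.3968, 0.2058, 0.0014]), np.float64(-0.966))
side (array([ 0.3925,  0.208 , -0.0085]), np.float64(-0.941)) wrist (array([0.3969, 0.2059, 0.0042]), np.float64(-0.967))
```

drive_tool:
  rows:
    - [0, 0, 0, 0, 0, 0, 0.55]
    - [0, 0, 0, 0, 0, 0, 0.55]
    - [0, 0, 0, 0, 0, 0, 0.55]
    - [0, 0, 3, -0.003, 0.0005, 0, 0.55]
    - [0, 0, 3, 0, 0, 0, 0.55]
    - [0, 0, 0, 0, 0, 0, 0.55]
    - [0, 0, 0, 0, 0, 0, 0.2]
    - [0, 0, 0, 0, 0, 0, 0.2]
  force: 60

```text
time: 9.12
tool_pos: [0.3875, 0.2068, 0.0049]
tcp_rot: [-0.01, 3.141, 0.0]
wrist_force: [0.4, 0.3, -0.4]
width: 0.334
grip_force: 59.2
```

drive_tool:
  rows:
    - [0, 0, 0, 0, 0, 0, 0.2]
    - [0, 0, 0, 0, 0, 0, 0.2]
    - [0, 0, 0, 0, 0, 0, 0.2]
    - [0, 0, -1.5, 0, 0, 0, 0.2]
    - [0, 0, -1.5, 0, 0, 0, 0.2]
    - [0, 0, -1.5, 0, 0, 0, 0.2]
    - [0, 0, -1.5, 0, 0, 0, 0.2]
    - [0, 0, 0, 0, 0, 0, 0.2]

```text
time: 9.78
tool_pos: [0.3876, 0.2068, 0.0048]
tcp_rot: [-0.174, 3.136, 0.0]
wrist_force: [1.3, 0.4, 4.3]
width: 0.334
grip_force: 59.9
```

```bash
python3 - <<'E'
from h import *
to(.3848,.2053,.0045,.105)
s=read_camera("side");m=masks_of(s,"shim")[0]["mask"];save(s,"pics/s4.png")
p=wshot();mw=masks_of(p,"shim")[0]["mask"]
for a0 in([.3955,.207,.11],[.396,.206,0]):
    print("side",fitmask(s,m,a0,proj,np.s_[:,:312]),"wrist",fitmask(p,mw,a0,wproj,np.s_[:325,:]))
E
```

```text
t 9.78 pos [0.3876 0.2068 0.0048] shift [ 0.0029 -0.0012  0.0003] turn [0.   0.04 0.33] F [1.3 0.4 4.3] w 0.334 grip 59.9 q [ 0.43  0.09  2.28 -0.    0.76 -1.25]
side (array([0.393 , 0.2085, 0.0887]), np.float64(-0.933)) wrist (array([0.397 , 0.2074, 0.109 ]), np.float64(-0.955))
side (array([0.3935, 0.2111, 0.045 ]), np.float64(-0.943)) wrist (array([0.3972, 0.2075, 0.0777]), np.float64(-0.952))
```

drive_tool:
  rows:
    - [0, 0, 0, -0.003, 0, 0, 0.2]
    - [0, 0, 0, -0.003, 0, 0, 0.2]
    - [0, 0, 0, -0.003, 0, 0, 0.2]
    - [0, 0, 0, -0.003, 0, 0, 0.2]
    - [0, 0, 0, -0.002, 0, 0, 0.2]
    - [0, 0, 0, -0.002, 0, 0, 0.2]
    - [0, 0, 0, -0.002, 0, 0, 0.2]
    - [0, 0, 0, -0.002, 0, 0, 0.2]

```text
time: 10.65
tool_pos: [0.401, 0.2078, 0.0047]
tcp_rot: [0.17, -3.124, 0.004]
wrist_force: [-21.1, -1.5, 29.2]
width: 0.338
grip_force: 63.2
```

drive_tool:
  rows:
    - [0, 0, 0, -0.0015, 0, 0, 0.2]
    - [0, 0, 0, -0.0015, 0, 0, 0.2]
    - [0, 0, 0, -0.0015, 0, 0, 0.2]
    - [0, 0, 0, -0.0015, 0, 0, 0.2]
    - [0, 0, 0, -0.0015, 0, 0, 0.2]
    - [0, 0, 0, -0.0015, 0, 0, 0.2]
    - [0, 0, 0, 0, 0, 0, 0.2]

```text
time: 11.23
tool_pos: [0.4113, 0.209, 0.0047]
tcp_rot: [0.17, -3.127, 0.003]
wrist_force: [-17.4, -0.7, 24.8]
width: 0.338
grip_force: 62.5
```

```bash
cat > look.py <<'E'
from h import *
import sys
to(.507,.219,.0045,.105)
s=read_camera("side");save(s,"pics/%s.png"%sys.argv[1]);x,v=ballprof(s);x=x[2:];v=v[2:]
print({int(a):int(b) for a,b in zip(x,v) if b<200});print([(m["score"],m["bbox"]) for m in masks_of(s,"ball")[:1]])
m=masks_of(s,"shim")[0]["mask"] if len(sys.argv)>2 else None
if m is not None:
    im=cv2.imread("pics/%s.png"%sys.argv[1]);cv2.imwrite("pics/%sc.png"%sys.argv[1],cv2.resize(im[200:290,205:325],(800,600),interpolation=2))
E
python3 look.py s5 1
```

```text
t 11.23 pos [0.4113 0.209  0.0047] shift [-0.0963 -0.0004 -0.0008] turn [-0.09 -0.58  0.22] F [-17.4  -0.7  24.8] w 0.338 grip 62.5 q [ 0.41  0.14  2.23  0.    0.78 -1.27]
{-47: 161, -45: 170, -43: 121, -41: 85, -39: 59, -37: 69, -35: 78, -33: 102, -31: 153, -29: 170, -27: 166, -25: 165, -23: 164, -21: 162, -19: 162, -17: 194, -11: 196, -9: 86, -7: 170, 14: 109, 16: 135}
[(0.55, [184.2, 122.1, 195.3, 148.8])]
```

View pics/s5c.png

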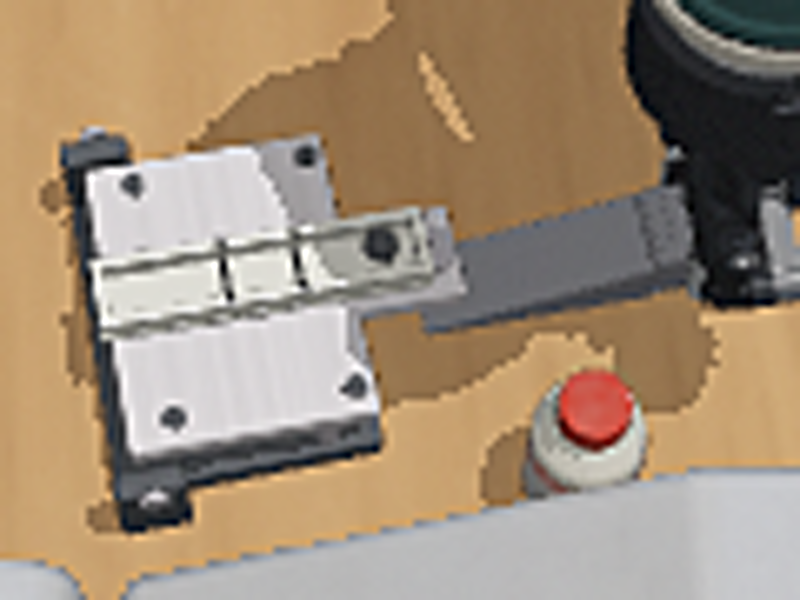

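drive_tool:
  rows:
    - [0, 0, 0, 0, 0, -0.0005, 0.2]
    - [0, 0, 0, 0, 0, 0, 0.2]
    - [0, 0, 0, 0, 0, 0, 0.2]

```text
time: 11.63
tool_pos: [0.4139, 0.2095, 0.0047]
tcp_rot: [0.171, -3.133, 0.001]
wrist_force: [-5.7, -0.0, 9.7]
width: 0.335
grip_force: 60.7
```

drive_tool:
  rows:
    - [0, 0, 0, 0, 0, -0.0004, 0.2]
    - [0, 0, 0, 0, 0, 0, 0.2]
    - [0, 0, 0, 0, 0, 0, 0.2]

```text
time: 11.88
tool_pos: [0.4149, 0.2096, 0.0048]
tcp_rot: [0.172, -3.135, 0.001]
wrist_force: [-2.4, -0.5, 0.0]
width: 0.335
grip_force: 59.8
```

```bash
python3 look.py s6
```

```text
t 11.88 pos [0.4149 0.2096 0.0048] shift [-0.0925 -0.0007  0.0001] turn [-0.02 -0.12  0.26] F [-2.4 -0.5  0. ] w 0.335 grip 59.8 q [ 0.41  0.14  2.23  0.    0.77 -1.27]
{-47: 163, -45: 171, -43: 121, -41: 86, -39: 59, -37: 69, -35: 78, -33: 102, -31: 153, -29: 169, -27: 166, -25: 165, -23: 165, -21: 163, -19: 159, -17: 177, -11: 196, -9: 85, -7: 171, 14: 108, 16: 135}
[]
```

drive_tool:
  rows:
    - [0, 0, 0, -0.0015, 0, 0, 0.2]
    - [0, 0, 0, -0.0015, 0, 0, 0.2]
    - [0, 0, 0, -0.0015, 0, 0, 0.2]
    - [0, 0, 0, -0.0015, 0, 0, 0.2]
    - [0, 0, 0, -0.0015, 0, 0, 0.2]
    - [0, 0, 0, -0.0015, 0, 0, 0.2]
    - [0, 0, 0, 0, 0, 0, 0.2]

```text
time: 12.57
tool_pos: [0.425, 0.2108, 0.0052]
tcp_rot: [0.172, -3.136, 0.0]
wrist_force: [-1.9, -0.9, -1.9]
width: 0.338
grip_force: 59.3
```

drive_tool:
  rows:
    - [0, 0, 0, -0.0015, 0, 0, 0.2]
    - [0, 0, 0, -0.0015, 0, 0, 0.2]
    - [0, 0, 0, -0.0015, 0, 0, 0.2]
    - [0, 0, 0, -0.0015, 0, 0, 0.2]
    - [0, 0, 0, 0, 0, 0, 0.2]
    - [0, 0, 0, 0, 0, 0, 0.2]

```text
time: 13.07
tool_pos: [0.4309, 0.2115, 0.0052]
tcp_rot: [0.172, -3.137, 0.0]
wrist_force: [-3.2, -0.1, -3.5]
width: 0.335
grip_force: 59.3
```

```bash
python3 look.py s7
```

```text
t 13.07 pos [0.4309 0.2115 0.0052] shift [-0.0764 -0.0008  0.0007] turn [-0.01 -0.01  0.27] F [-3.2 -0.1 -3.5] w 0.335 grip 59.3 q [ 0.4   0.16  2.2  -0.    0.78 -1.28]
{-47: 156, -45: 170, -43: 121, -41: 85, -39: 59, -37: 69, -35: 78, -33: 103, -31: 153, -29: 170, -27: 166, -25: 165, -23: 166, -21: 164, -19: 163, -17: 165, -15: 167, -13: 173, -11: 142, -9: 56, -7: 123, -5: 169, -3: 164, 14: 108, 16: 135}
[]
```

drive_tool:
  rows:
    - [0, 0, 0, -0.0015, 0, 0.0002, 0.2]
    - [0, 0, 0, -0.0015, 0, 0, 0.2]
    - [0, 0, 0, -0.0015, 0, 0, 0.2]
    - [0, 0, 0, -0.0015, 0, 0, 0.2]
    - [0, 0, 0, 0, 0, 0, 0.2]
    - [0, 0, 0, 0, 0, 0, 0.2]

```text
time: 13.67
tool_pos: [0.4364, 0.2121, 0.005]
tcp_rot: [0.172, -3.136, 0.0]
wrist_force: [-5.1, -0.6, -2.9]
width: 0.337
grip_force: 59.5
```

```bash
python3 look.py s8
```

```text
t 13.67 pos [0.4364 0.2121 0.005 ] shift [-0.0709 -0.0008  0.0004] turn [-0.01 -0.06  0.27] F [-5.1 -0.6 -2.9] w 0.337 grip 59.5 q [ 0.4   0.17  2.19  0.    0.78 -1.28]
{-47: 163, -45: 170, -43: 121, -41: 85, -39: 59, -37: 69, -35: 76, -33: 91, -31: 154, -29: 170, -27: 166, -25: 165, -23: 165, -21: 164, -19: 164, -17: 165, -15: 167, -13: 173, -11: 143, -9: 56, -7: 124, -5: 172, -3: 167, -1: 165, 0: 163, 2: 158, 4: 191, 14: 108, 16: 135}
[]
```

drive_tool:
  rows:
    - [0, 0, 0, -0.0015, 0, 0.0002, 0.2]
    - [0, 0, 0, -0.0015, 0, 0, 0.2]
    - [0, 0, 0, -0.0015, 0, 0, 0.2]
    - [0, 0, 0, -0.0015, 0, 0, 0.2]
    - [0, 0, 0, 0, 0, 0, 0.2]
    - [0, 0, 0, 0, 0, 0, 0.2]

```text
time: 14.27
tool_pos: [0.441, 0.2125, 0.0048]
tcp_rot: [0.172, -3.133, 0.001]
wrist_force: [-10.0, -0.3, 2.5]
width: 0.337
grip_force: 59.9
```

```bash
python3 look.py s9
```

```text
t 14.27 pos [0.441  0.2125 0.0048] shift [-0.0663 -0.0008  0.    ] turn [-0.03 -0.22  0.27] F [-10.   -0.3   2.5] w 0.337 grip 59.9 q [ 0.4   0.18  2.18  0.    0.79 -1.28]
{-47: 163, -45: 171, -43: 120, -41: 88, -39: 71, -37: 68, -35: 76, -33: 90, -31: 154, -29: 170, -27: 166, -25: 165, -23: 166, -21: 165, -19: 164, -17: 165, -15: 167, -13: 173, -11: 142, -9: 55, -7: 124, -5: 173, -3: 168, -1: 166, 0: 166, 2: 166, 4: 166, 6: 163, 8: 163, 10: 191, 14: 110, 16: 134}
[]
```

drive_tool:
  rows:
    - [0, 0, 0, -0.001, 0, -0.0002, 0.2]
    - [0, 0, 0, -0.001, 0, 0, 0.2]
    - [0, 0, 0, -0.001, 0, 0, 0.2]
    - [0, 0, 0, -0.001, 0, 0, 0.2]
    - [0, 0, 0, -0.001, 0, 0, 0.2]
    - [0, 0, 0, 0, 0, 0, 0.2]
    - [0, 0, 0, 0, 0, 0, 0.2]

```text
time: 14.95
tool_pos: [0.4447, 0.2128, 0.0048]
tcp_rot: [0.172, -3.131, 0.002]
wrist_force: [-12.7, -1.4, 4.8]
width: 0.336
grip_force: 60.3
```

```bash
python3 look.py s10
```

```text
t 14.95 pos [0.4447 0.2128 0.0048] shift [-0.0626 -0.0006 -0.0001] turn [-0.05 -0.36  0.26] F [-12.7  -1.4   4.8] w 0.336 grip 60.3 q [ 0.4   0.19  2.17  0.    0.79 -1.29]
{-47: 155, -45: 170, -43: 120, -41: 90, -39: 80, -37: 69, -35: 77, -33: 90, -31: 154, -29: 170, -27: 166, -25: 165, -23: 166, -21: 164, -19: 164, -17: 165, -15: 168, -13: 173, -11: 143, -9: 56, -7: 124, -5: 172, -3: 168, -1: 166, 0: 165, 2: 166, 4: 166, 6: 165, 8: 165, 10: 169, 12: 157, 14: 106, 16: 137}
[(0.61, [262.1, 233.9, 296.7, 253.0])]
```

drive_tool:
  rows:
    - [0, 0, 0, 0, 0, -0.0004, 0.2]
    - [0, 0, 0, -0.001, 0, 0, 0.2]
    - [0, 0, 0, -0.001, 0, 0, 0.2]
    - [0, 0, 0, -0.001, 0, 0, 0.2]
    - [0, 0, 0, -0.001, 0, 0, 0.2]
    - [0, 0, 0, 0, 0, 0, 0.2]
    - [0, 0, 0, 0, 0, 0, 0.2]
    - [0, 0, 0, 0, 0, 0, 0.2]

```text
time: 15.72
tool_pos: [0.4489, 0.2132, 0.0048]
tcp_rot: [0.172, -3.131, 0.002]
wrist_force: [-10.1, -1.5, 1.6]
width: 0.336
grip_force: 59.8
```

```bash
python3 look.py s11 1
```

```text
t 15.72 pos [0.4489 0.2132 0.0048] shift [-0.0584 -0.0006 -0.    ] turn [-0.06 -0.33  0.27] F [-10.1  -1.5   1.6] w 0.336 grip 59.8 q [ 0.39  0.19  2.16  0.    0.79 -1.29]
{-47: 155, -45: 166, -43: 174, -41: 113, -39: 87, -37: 65, -35: 70, -33: 78, -31: 111, -29: 160, -27: 169, -25: 166, -23: 165, -21: 165, -19: 164, -17: 165, -15: 168, -13: 173, -11: 152, -9: 57, -7: 125, -5: 173, -3: 169, -1: 166, 0: 166, 2: 166, 4: 167, 6: 166, 8: 167, 10: 173, 12: 149, 14: 70, 16: 91}
[]Traceback (most recent call last):
  File "look.py", line 6, in <module>
    m=masks_of(s,"shim")[0]["mask"] if len(sys.argv)>2 else None
      ~~~~~~~~~~~~~~~~~~^^^
IndexError: list index out of range
```

drive_tool:
  rows:
    - [0, 0, 0, -0.001, 0, -0.0003, 0.2]
    - [0, 0, 0, -0.001, 0, 0, 0.2]
    - [0, 0, 0, -0.001, 0, 0, 0.2]
    - [0, 0, 0, -0.001, 0, -0.0002, 0.2]
    - [0, 0, 0, -0.001, 0, 0, 0.2]
    - [0, 0, 0, -0.001, 0, 0, 0.2]
    - [0, 0, 0, -0.001, 0, 0, 0.2]
    - [0, 0, 0, 0, 0, 0, 0.2]

```text
time: 16.53
tool_pos: [0.4568, 0.2141, 0.0051]
tcp_rot: [0.172, -3.133, 0.002]
wrist_force: [-7.1, -0.5, -3.4]
width: 0.335
grip_force: 59.3
```

drive_tool:
  rows:
    - [0, 0, 0, 0, 0, 0, 0.2]
    - [0, 0, 0, 0, 0, 0, 0.2]
    - [0, 0, 0, 0, 0, 0, 0.2]
    - [0, 0, 0, 0, 0, 0, 0.2]
    - [0, 0, 0, 0, 0, 0, 0.2]
    - [0, 0, 0, 0, 0, 0, 0.2]

```text
time: 17.03
tool_pos: [0.4569, 0.214, 0.0052]
tcp_rot: [0.172, -3.133, 0.002]
wrist_force: [-7.1, 0.0, -4.1]
width: 0.339
grip_force: 59.3
```

```bash
python3 look.py s12
```

```text
t 17.03 pos [0.4569 0.214  0.0052] shift [-0.0503 -0.0006  0.0005] turn [-0.05 -0.21  0.28] F [-7.1  0.  -4.1] w 0.339 grip 59.3 q [ 0.39  0.21  2.15  0.    0.79 -1.29]
{-47: 160, -45: 167, -43: 166, -41: 162, -39: 161, -37: 166, -35: 167, -33: 166, -31: 165, -29: 162, -27: 160, -25: 164, -23: 174, -21: 133, -19: 94, -17: 82, -15: 71, -13: 87, -11: 79, -9: 52, -7: 130, -5: 175, -3: 165, -1: 164, 0: 167, 2: 168, 4: 167, 6: 167, 8: 166, 10: 170, 12: 165, 14: 94, 16: 94, 18: 175, 20: 169, 22: 165, 24: 166, 26: 195}
[]
```

drive_tool:
  rows:
    - [0, 0, 0, -0.001, 0, 0.0002, 0.2]
    - [0, 0, 0, -0.001, 0, 0, 0.2]
    - [0, 0, 0, -0.001, 0, 0, 0.2]
    - [0, 0, 0, -0.001, 0, 0, 0.2]
    - [0, 0, 0, -0.001, 0, 0, 0.2]
    - [0, 0, 0, -0.001, 0, 0, 0.2]
    - [0, 0, 0, -0.001, 0, 0, 0.2]
    - [0, 0, 0, 0, 0, 0, 0.2]

```text
time: 17.8
tool_pos: [0.4639, 0.2149, 0.005]
tcp_rot: [0.172, -3.133, 0.002]
wrist_force: [-7.1, -1.1, -3.6]
width: 0.34
grip_force: 59.4
```

drive_tool:
  rows:
    - [0, 0, 0, 0, 0, 0, 0.2]
    - [0, 0, 0, 0, 0, 0, 0.2]
    - [0, 0, 0, 0, 0, 0, 0.2]
    - [0, 0, 0, 0, 0, 0, 0.2]
    - [0, 0, 0, 0, 0, 0, 0.2]
    - [0, 0, 0, 0, 0, 0, 0.2]
    - [0, 0, 0, 0, 0, 0, 0.2]
    - [0, 0, 0, 0, 0, 0, 0.2]

```text
time: 18.47
tool_pos: [0.464, 0.2149, 0.005]
tcp_rot: [0.172, -3.134, 0.001]
wrist_force: [-6.1, 0.0, -3.1]
width: 0.335
grip_force: 59.4
```

```bash
python3 look.py s13
```

```text
t 18.47 pos [0.464  0.2149 0.005 ] shift [-0.0432 -0.0006  0.0003] turn [-0.04 -0.19  0.27] F [-6.1  0.  -3.1] w 0.335 grip 59.4 q [ 0.38  0.22  2.13  0.    0.79 -1.3 ]
{-47: 162, -45: 170, -43: 168, -41: 167, -39: 165, -37: 158, -35: 161, -33: 167, -31: 168, -29: 167, -27: 165, -25: 163, -23: 162, -21: 168, -19: 168, -17: 167, -15: 167, -13: 170, -11: 158, -9: 63, -7: 133, -5: 144, -3: 101, -1: 80, 0: 79, 2: 71, 4: 97, 6: 145, 8: 171, 10: 171, 12: 163, 14: 91, 16: 89, 18: 176, 20: 171, 22: 167, 24: 167, 26: 166, 28: 163, 30: 174}
[]
```

drive_tool:
  rows:
    - [0, 0, 0, -0.001, 0, 0.0002, 0.2]
    - [0, 0, 0, -0.001, 0, 0.0001, 0.2]
    - [0, 0, 0, 0, 0, 0, 0.2]
    - [0, 0, 0, 0, 0, 0, 0.2]
    - [0, 0, 0, 0, 0, 0, 0.2]
    - [0, 0, 0, 0, 0, 0, 0.45]
    - [0, 0, 0, 0, 0, 0, 0.45]
    - [0, 0, 0, 0, 0, 0, 0.45]

```text
time: 19.23
tool_pos: [0.4705, 0.2165, 0.007]
tcp_rot: [-0.172, 3.131, 0.002]
wrist_force: [0.4, 0.2, -1.5]
width: 0.453
grip_force: 0.0
```

drive_tool:
  rows:
    - [0, 0, 0, 0, 0, 0, 0.5]
    - [0, 0, 0, 0, 0, 0, 0.5]
    - [0, 0, 0, 0, 0, 0, 0.5]
    - [0, 0, 0, 0, 0, 0, 0.5]
    - [0, 0, 0, 0, 0, 0, 0.5]
    - [0, 0, 0, 0, 0, 0, 0.5]
    - [0, 0, 0, 0, 0, 0, 0.5]
    - [0, 0, 0, 0, 0, 0, 0.5]

```text
time: 19.9
tool_pos: [0.4677, 0.2156, 0.0055]
tcp_rot: [0.172, -3.137, 0.0]
wrist_force: [0.6, 0.0, -0.3]
width: 0.504
grip_force: 0.0
```

```bash
python3 look.py s14; python3 -c "
import cv2
im=cv2.imread('pics/s14.png');cv2.imwrite('pics/s14c.png',cv2.resize(im[200:290,205:325],(800,600),interpolation=2))"
```

```text
t 19.9 pos [0.4677 0.2156 0.0055] shift [-0.0395 -0.0009  0.001 ] turn [-0.   -0.    0.27] F [ 0.6  0.  -0.3] w 0.504 grip 0.0 q [ 0.38  0.22  2.13  0.    0.79 -1.3 ]
{-47: 159, -45: 169, -43: 170, -41: 168, -39: 167, -37: 163, -35: 162, -33: 168, -31: 169, -29: 167, -27: 166, -25: 162, -23: 158, -21: 168, -19: 169, -17: 168, -15: 168, -13: 168, -11: 156, -9: 68, -7: 127, -5: 175, -3: 172, -1: 162, 0: 140, 2: 85, 4: 74, 6: 72, 8: 77, 10: 98, 12: 149, 14: 94, 16: 80, 18: 178, 20: 171, 22: 167, 24: 167, 26: 168, 28: 168, 30: 166, 32: 167, 34: 197}
[]
```

View pics/s14c.png

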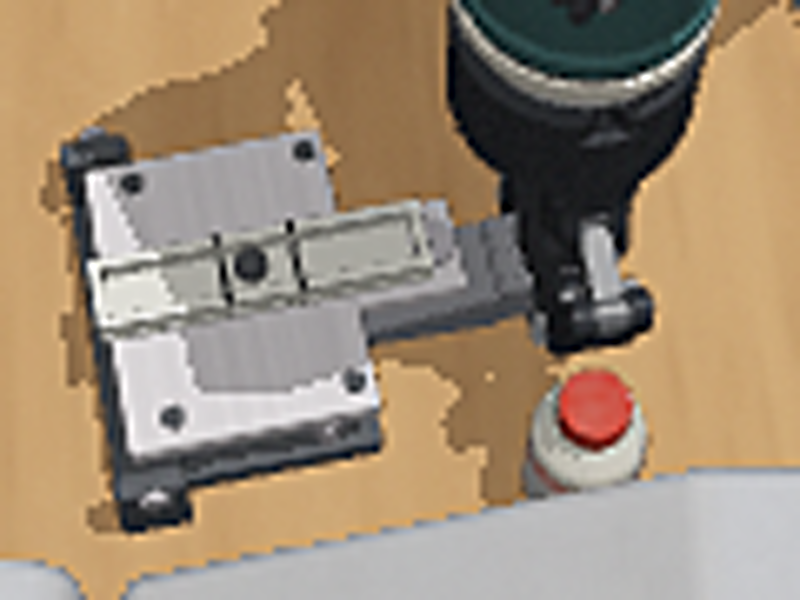

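drive_tool:
  rows:
    - [0, 0, 0, 0, 0, 0, 0.5]
    - [0, 0, 0, 0, 0, 0, 0.5]
    - [0, 0, 0, 0, 0, 0, 0.5]
    - [0, 0, 0, 0, 0, 0, 0.5]
    - [0, 0, 0, 0, 0, 0, 0.5]
    - [0, 0, 0, 0, 0, 0, 0.5]
    - [0, 0, 0, 0, 0, 0, 0.5]
    - [0, 0, 0, 0, 0, 0, 0.5]

```text
time: 20.67
tool_pos: [0.4677, 0.2156, 0.0056]
tcp_rot: [-0.172, 3.137, -0.0]
wrist_force: [0.5, 0.1, 0.2]
width: 0.499
grip_force: 0.0
```

```bash
cat > ball.py <<'E'
from h import *
s=read_camera("side");save(s,"pics/last.png");g=255-cv2.cvtColor(s["color"],cv2.COLOR_RGB2GRAY)
# rectify the channel: mm grid at level attitude, 4 px/mm
c,sn=np.cos(.118),np.sin(.118);xs=np.arange(-.056,.056,.0005);ys=np.arange(-.011,.0111,.0005)
X,Y=np.meshgrid(xs,ys);q=np.c_[X.ravel()-.049,Y.ravel()];w=np.c_[c*q[:,0]-sn*q[:,1]+.6111,sn*q[:,0]+c*q[:,1]+.2331,np.full(len(q),.043)]
uv=proj(s,w).astype(np.float32).reshape(*X.shape,2);im=cv2.remap(g,uv[...,0],uv[...,1],1)
cv2.imwrite("pics/rect.png",cv2.resize(255-im,None,fx=3,fy=3))
cen=im[12:32].mean(0);edge=np.r_[im[4:11],im[34:41]].mean(0)
for lo,hi,n in((-14,-5,"m1"),(11,20,"m2")):
    k=(xs*1e3>lo)&(xs*1e3<hi);v=np.clip(edge[k]-np.median(edge[k]),0,None);print(n,(v*xs[k]).sum()/v.sum()*1e3)
k=(xs*1e3>-6)&(xs*1e3<12.5);v=np.clip(cen[k]-120,0,None);print("ball",(v*xs[k]).sum()/v.sum()*1e3)
E
python3 ball.py
```

```text
m1 -10.579983205626075
m2 14.027088036117444
ball 5.117383289322958
```

View pics/rect.png

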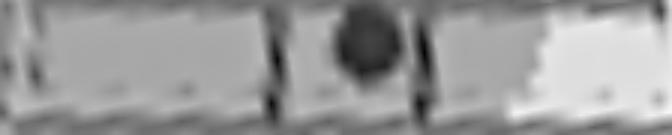

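drive_tool:
  rows:
    - [0, 0, 0, 0, 0, 0, 0.2]
    - [0, 0, 0, 0, 0, 0, 0.2]
    - [0, 0, 0, 0, 0, 0, 0.2]
    - [0, 0, 0, 0, 0, 0, 0.2]
    - [0, 0, 0, 0.0008, 0, 0, 0.2]
    - [0, 0, 0, 0.0008, 0, 0, 0.2]
    - [0, 0, 0, 0, 0, 0, 0.2]
    - [0, 0, 0, 0, 0, 0, 0.2]
  force: 40

```text
time: 21.38
tool_pos: [0.467, 0.2156, 0.0058]
tcp_rot: [-0.172, 3.135, 0.001]
wrist_force: [4.1, -1.1, -1.3]
width: 0.343
grip_force: 40.8
```

drive_tool:
  rows:
    - [0, 0, 0, 0, 0, 0, 0.2]
    - [0, 0, 0, 0, 0, 0, 0.2]
    - [0, 0, 0, 0, 0, 0, 0.2]
    - [0, 0, 0, 0, 0, 0, 0.2]
    - [0, 0, 0, 0, 0, 0, 0.2]
    - [0, 0, 0, 0, 0, 0, 0.2]
    - [0, 0, 0, 0, 0, 0, 0.2]
    - [0, 0, 0, 0, 0, 0, 0.2]

```text
time: 22.05
tool_pos: [0.4665, 0.2156, 0.0057]
tcp_rot: [-0.172, 3.136, 0.0]
wrist_force: [4.2, 0.1, 0.1]
width: 0.344
grip_force: 40.8
```

```bash
python3 ball.py
```

```text
m1 -10.293839396328373
m2 14.001275742664541
ball 10.811210302941667
```

```bash
python3 look.py s15
```

```text
t 22.1 pos [0.4665 0.2156 0.0058] shift [-0.0406 -0.0011  0.0013] turn [0.02 0.05 0.28] F [ 4.1  0.2 -0.7] w 0.344 grip 40.8 q [ 0.38  0.22  2.13  0.    0.79 -1.3 ]
{-47: 166, -45: 166, -43: 168, -41: 170, -39: 169, -37: 166, -35: 165, -33: 164, -31: 169, -29: 169, -27: 169, -25: 166, -23: 164, -21: 164, -19: 169, -17: 169, -15: 169, -13: 172, -11: 159, -9: 61, -7: 119, -5: 176, -3: 170, -1: 166, 0: 161, 2: 167, 4: 169, 6: 171, 8: 169, 10: 108, 12: 72, 14: 62, 16: 67, 18: 77, 20: 112, 22: 173, 24: 169, 26: 168, 28: 166, 30: 168, 32: 190}
[]
```

View pics/rect.png

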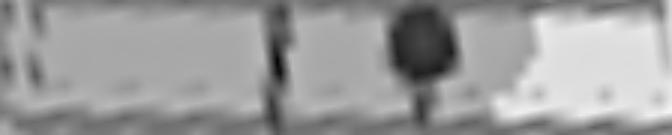

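drive_tool:
  rows:
    - [0, 0, 0, 0, 0, 0.0005, 0.2]
    - [0, 0, 0, 0, 0, 0, 0.2]
    - [0, 0, 0, 0, 0, 0, 0.4]
    - [0, 0, 0, 0, 0, 0, 0.45]
    - [0, 0, 0, 0, 0, 0, 0.5]
    - [0, 0, 0, 0, 0, 0, 0.5]
    - [0, 0, 0, 0, 0, 0, 0.5]
    - [0, 0, 0, 0, 0, 0, 0.5]

```text
time: 22.87
tool_pos: [0.4655, 0.2153, 0.0047]
tcp_rot: [0.172, -3.136, 0.0]
wrist_force: [-0.1, -0.7, 0.3]
width: 0.501
grip_force: 0.0
```

drive_tool:
  rows:
    - [0, 0, 0, 0, 0, 0, 0.5]
    - [0, 0, 0, 0, 0, 0, 0.5]
    - [0, 0, 0, 0, 0, 0, 0.5]
    - [0, 0, 0, 0, 0, 0, 0.5]
    - [0, 0, 0, 0, 0, 0, 0.5]
    - [0, 0, 0, 0, 0, 0, 0.5]
    - [0, 0, 0, 0, 0, 0, 0.5]
    - [0, 0, 0, 0, 0, 0, 0.5]

```text
time: 23.53
tool_pos: [0.4661, 0.2154, 0.0051]
tcp_rot: [-0.172, 3.137, -0.0]
wrist_force: [0.8, -0.7, -0.7]
width: 0.503
grip_force: 0.0
```

drive_tool:
  rows:
    - [0, 0, 0, 0, 0, 0, 0.5]
    - [0, 0, 0, 0, 0, 0, 0.5]
    - [0, 0, 0, 0, 0, 0, 0.5]
    - [0, 0, 0, 0, 0, 0, 0.5]
    - [0, 0, 0, 0, 0, 0, 0.5]
    - [0, 0, 0, 0, 0, 0, 0.5]

```text
time: 24.03
tool_pos: [0.4661, 0.2154, 0.0051]
tcp_rot: [0.172, -3.137, 0.0]
wrist_force: [-0.4, 0.7, -0.3]
width: 0.501
grip_force: 0.0
```

```bash
python3 ball.py;python3 look.py s16
```

```text
m1 -10.411791360386628
m2 13.587340231284298
ball 9.028754627181444
t 24.08 pos [0.4661 0.2154 0.0051] shift [-0.041  -0.0009  0.0006] turn [0.   0.   0.27] F [-0.2 -0.4  0. ] w 0.503 grip 0.0 q [ 0.38  0.22  2.13  0.    0.79 -1.3 ]
{-47: 163, -45: 163, -43: 166, -41: 169, -39: 167, -37: 167, -35: 161, -33: 162, -31: 168, -29: 168, -27: 167, -25: 166, -23: 162, -21: 163, -19: 169, -17: 168, -15: 169, -13: 171, -11: 160, -9: 61, -7: 122, -5: 176, -3: 170, -1: 166, 0: 164, 2: 170, 4: 174, 6: 102, 8: 85, 10: 77, 12: 68, 14: 58, 16: 82, 18: 163, 20: 174, 22: 169, 24: 168, 26: 168, 28: 165, 30: 167}
[]
```

drive_tool:
  rows:
    - [0, 0, 0, 0, 0, 0, 0.2]
    - [0, 0, 0, 0, 0, 0, 0.2]
    - [0, 0, 0, 0, 0, 0, 0.2]
    - [0, 0, 0, 0, 0, 0, 0.2]
    - [0, 0, 0, 0.001, 0, 0, 0.2]
    - [0, 0, 0, 0.001, 0, 0, 0.2]
    - [0, 0, 0, 0.001, 0, 0, 0.2]
    - [0, 0, 0, 0.001, 0, 0, 0.2]
  force: 40

```text
time: 24.85
tool_pos: [0.4628, 0.2152, 0.0052]
tcp_rot: [-0.172, 3.135, 0.001]
wrist_force: [3.5, -0.9, -1.7]
width: 0.338
grip_force: 40.5
```

drive_tool:
  rows:
    - [0, 0, 0, 0, 0, 0, 0.2]
    - [0, 0, 0, 0, 0, 0, 0.2]
    - [0, 0, 0, 0, 0, 0, 0.2]
    - [0, 0, 0, 0, 0, 0, 0.4]
    - [0, 0, 0, 0, 0, 0, 0.45]
    - [0, 0, 0, 0, 0, 0, 0.5]
    - [0, 0, 0, 0, 0, 0, 0.5]
    - [0, 0, 0, 0, 0, 0, 0.5]

```text
time: 25.52
tool_pos: [0.4616, 0.2149, 0.0048]
tcp_rot: [0.172, -3.136, 0.0]
wrist_force: [-1.4, -1.3, 0.5]
width: 0.5
grip_force: 0.0
```

drive_tool:
  rows:
    - [0, 0, 0, 0, 0, 0, 0.5]
    - [0, 0, 0, 0, 0, 0, 0.5]
    - [0, 0, 0, 0, 0, 0, 0.5]
    - [0, 0, 0, 0, 0, 0, 0.5]
    - [0, 0, 0, 0, 0, 0, 0.5]
    - [0, 0, 0, 0, 0, 0, 0.5]
    - [0, 0, 0, 0, 0, 0, 0.5]
    - [0, 0, 0, 0, 0, 0, 0.5]

```text
time: 26.18
tool_pos: [0.4621, 0.215, 0.0051]
tcp_rot: [0.172, -3.137, 0.0]
wrist_force: [-0.9, -0.3, 0.8]
width: 0.498
grip_force: 0.0
```

drive_tool:
  rows:
    - [0, 0, 0, 0, 0, 0, 0.5]
    - [0, 0, 0, 0, 0, 0, 0.5]
    - [0, 0, 0, 0, 0, 0, 0.5]
    - [0, 0, 0, 0, 0, 0, 0.5]
    - [0, 0, 0, 0, 0, 0, 0.5]
    - [0, 0, 0, 0, 0, 0, 0.5]

```text
time: 26.68
tool_pos: [0.4621, 0.215, 0.005]
tcp_rot: [0.172, -3.137, 0.0]
wrist_force: [-0.8, -0.1, 0.8]
width: 0.499
grip_force: 0.0
```

```bash
python3 ball.py;python3 look.py s17
```

```text
m1 -10.588629618258071
m2 14.06440366972483
ball 3.505101063320293
t 26.73 pos [0.4621 0.215  0.0051] shift [-0.0451 -0.0009  0.0006] turn [-0.   -0.    0.28] F [ 0.7  0.1 -0.7] w 0.499 grip 0.0 q [ 0.39  0.21  2.14 -0.    0.79 -1.29]
{-47: 158, -45: 168, -43: 169, -41: 167, -39: 166, -37: 163, -35: 162, -33: 168, -31: 168, -29: 167, -27: 166, -25: 164, -23: 163, -21: 168, -19: 168, -17: 167, -15: 168, -13: 168, -11: 156, -9: 67, -7: 127, -5: 176, -3: 175, -1: 145, 0: 98, 2: 80, 4: 76, 6: 75, 8: 89, 10: 137, 12: 162, 14: 93, 16: 90, 18: 177, 20: 171, 22: 167, 24: 166, 26: 165, 28: 167, 30: 198}
[]
```

drive_tool:
  rows:
    - [0, 0, 0, 0, 0, -0.005, 0.5]
    - [0, 0, 0, 0, 0, -0.01, 0.5]
    - [0, 0, 0, 0, 0, -0.015, 0.5]
    - [0, 0, 0, 0, 0, -0.02, 0.5]
    - [0, 0, 0, 0, 0, -0.03, 0.5]
    - [0, 0, 0, 0, 0, -0.03, 0.5]
    - [0, 0, 0, 0, 0, -0.02, 0.5]
    - [0, 0, 0, 0, 0, 0, 0.5]

```text
time: 27.5
tool_pos: [0.4661, 0.2166, 0.1418]
tcp_rot: [-0.172, 3.126, 0.006]
wrist_force: [0.6, 0.6, -0.4]
width: 0.501
grip_force: 0.0
```

drive_tool:
  rows:
    - [0, 0, 0, 0, 0, 0, 0.5]
    - [0, 0, 0, 0, 0, 0, 0.5]
    - [0, 0, 0, 0, 0, 0, 0.5]
    - [0, 0, 0, 0, 0, 0, 0.5]
    - [0, 0, 0, 0, 0, 0, 0.5]
    - [0, 0, 0, 0, 0, 0, 0.5]
    - [0, 0, 0, 0, 0, 0, 0.5]
    - [0, 0, 0, 0, 0, 0, 0.5]

```text
time: 28.17
tool_pos: [0.462, 0.2149, 0.1347]
tcp_rot: [0.172, -3.136, 0.0]
wrist_force: [0.3, -0.4, 0.5]
width: 0.498
grip_force: 0.0
```

```bash
python3 ball.py;python3 look.py s18
```

```text
m1 -10.578786020846067
m2 14.05826484018271
ball 3.7925233200076667
t 28.22 pos [0.462  0.215  0.1348] shift [-0.0452 -0.0009  0.1303] turn [-0.01 -0.02  0.28] F [-0.5  1.   0.2] w 0.498 grip 0.0 q [ 0.39  0.03  2.05 -0.    1.05 -1.29]
{-47: 163, -45: 167, -43: 169, -41: 167, -39: 166, -37: 162, -35: 162, -33: 168, -31: 168, -29: 167, -27: 166, -25: 163, -23: 162, -21: 167, -19: 168, -17: 167, -15: 167, -13: 167, -11: 155, -9: 68, -7: 127, -5: 176, -3: 175, -1: 150, 0: 103, 2: 79, 4: 76, 6: 76, 8: 80, 10: 133, 12: 163, 14: 94, 16: 90, 18: 177, 20: 171, 22: 167, 24: 167, 26: 168, 28: 168, 30: 168, 32: 168, 34: 168, 36: 169, 38: 169, 40: 169, 42: 169, 44: 169, 46: 169, 48: 169, 50: 169, 52: 170}
[]
```

Ball steady at about +1.5 mm, inside the marks; the robot is clear.

```bash
python3 -c "
from workcell import workorder
print(workorder.finish_job())"
```

```text
the job is handed in; nothing more can be done
None
```

The job is handed in: the shim is under the foot, the level's ball rests about 1.5 mm past the middle and between the marks, and the robot is clear of everything; the verdict was not shown to me.

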